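# Lay out the bench for a bushing pressing job

## Robot

A 7-joint arm with a two-finger parallel gripper is mounted at the origin on the work surface. World frame = base frame: x ahead of the robot, y to its left, z up, the work surface at z = 0. Lengths are in m, angles in rad, forces in N, time in s.
With the tool pointing down it reaches from about 0.4 to 0.85 m from the base axis. Payload 6.9 kg.
Tool frame: the origin (TCP) lies between the finger pads; the fingertips stand 22 mm ahead of it and the grasp point (between the pads) lies 3 mm ahead of it; z points along the fingers, y is the line along which they close (so a half turn about z gives the same grasp; the last joint's range is limited). The gripper opens to 85 mm and grips with 20 to 120 N. Pads are 22 mm wide; open, the fingers measure 114 mm over their backs; the gripper's body (76 mm by 85 mm) begins 54 mm behind the grasp point. The pads swing forward as they close: fully open they stand 13 mm farther back than shut.
Start: joints at [1.296, 0.507, -0.238, 1.5, 0.126, 1.149, -0.155], TCP at [0.232, -0.58, 0.221] pointing down, gripper open.
Joint ranges: [-3.08, 3.08], [-0.24, 2.05], [-1.43, 1.35], [0, 2.5], [-1.52, 4.66], [0.17, 1.96], [-2.89, 2.89]. Speed limits (rad/s): [2.39, 2.39, 3.14, 3.14, 3.14, 3.14, 3.14].

## Interface

Orientations are given as a rotation vector (axis times angle).
In Python, from cell import env, camrig, status, job gives the robot as it stands (env), with the cameras (camrig), the readings (status) and the job (job).
- The arm moves only by the tool jog_arm, called after "Request:" in YAML: its name, and indented under it one key for each argument. Schema: {"type":"object","properties":{"steps":{"type":"array","items":{"type":"number"},"minItems":7,"maxItems":140},"only":{"type":"string"},"quiet":{"type":"boolean"},"lines":{"type":"string"}},"required":["steps"],"additionalProperties":false}. steps is one flat list of numbers that holds 1 to 20 rows one after another, with no inner brackets; each row has 7 numbers: the finger opening in m, then dx, dy, dz in fractions of the full range, 1 being 0.75 m, then a rotation vector rx, ry, rz in fractions of the full range, 1 being 4 rad; each row shifts and turns the commanded pose from where the row before left it, along the tool's axes as they then stand; what a row does not reach is not made up. A row lasts 1/12 s, in which the tool goes at most 0.0417 m and 0.125 rad, less where a joint would pass 70% of its speed; a pose out of reach is approached as far as the arm can. The fingers move at their own pace and stop on an object; the grip force is fixed at half the most. Time passes only in rows, so rows that do not move let the fingers close. The tool returns the time, the measured TCP pose, the force, the opening and the grip force at its end. only (a regular expression) keeps the lines of the reply that match it, lines (a string "A,B") keeps lines A to B, and quiet returns only ok. A shift or turn number past 1, either way, is cut back to 1. Input that does not fit is refused with a message, and nothing moves.
- status.get_state(): the state, without advancing time (a new reading comes with each control period).
- camrig.read_camera(name): name is "scene" or "top" or "wrist"; returns a dict with "frame" (420x560x3 uint8, red, green, blue), "vfov" (degrees; the focal length in pixels is half the picture's height over the tangent of half this angle, whatever the lens; pixels are square), "cx", "cy" (the principal point, pixels), "distortion" ([k1, k2, p1, p2, k3] as OpenCV has them; the pictures are not rectified), "eye" and "rotation" of the camera in the world; the wrist camera has in their place "tool_from_camera" (4x4, takes a point from camera to tool coordinates, whose origin is the TCP and whose axes are the flange's). Camera axes: x right, y up, looking along -z (the intrinsics and any distortion apply to the point x, -y, -z); pixel columns grow to the right and rows downward; lengths in m; the calibration is good to about 2 mm. A picture is of the moment at which its call begins: read the wrist's pose just before it. There is no depth.
- job.hand_in(): hands the job in; it is judged then, once.
The state is a dict: "time": time; "joints": joint angles; "joint_velocities": joint speeds; "tau": joint torques, N m; "position": TCP position; "ee_rot": TCP orientation; "ft_force": force on the tool from outside, world axes, zero at the start; "moment": the same for the moment, N m; "opening": finger opening in m; "grip_force": force on a finger pad.
Only numpy, scipy, OpenCV 4.12 (cv2) and the standard library are available. Lean on these libraries where they do the work, as an engineer would, in place of code of your own. Each camera call takes 0.05 s, during which the arm holds its last target. There are 200 camera calls.

## Task

Set up the press job from the green tray: lay the steel die ring flat on the middle of the steel press plate, stand the punch upright on the bench behind the plate's far short edge (the one away from the robot), centred on that edge and about 25 mm clear of it, and set the V-block on the bench, groove up, midway between the plate and the narrow-necked feed pot, with one of its long flat sides squarely towards the pot's centre and the other towards the plate's centre. Feed the two brass bushings through the neck of the feed pot one at a time, the flanged one first, then the plain one. Leave the hex nut, the oil bottle and the loupe where they are.

Things in the scene. Friction and masses are not known exactly. Their poses are not given: they have to be found in the camera images.
- plate: press plate: flat ground-steel slab fixed to the bench, 110 mm long (its x axis, roughly away from the robot) by 76 mm wide (y) by 25 mm high; origin at the centre of its underside, +x points to its far short edge, z up
- pot: feed pot: round aluminium pot with a narrow neck, fixed upright on the bench, to the left or to the right of the plate, the tray being on the other side; 95 mm high, body 84 mm across up to 50 mm height, tapering by 70 mm height to a neck 52 mm across outside and 44 mm inside, open at the top; floor 5 mm thick; origin at the centre of its underside, z up
- ring: die ring: plain steel ring lying flat in the tray, 44 mm outside diameter, 22 mm hole, 18 mm high; origin at the centre of its underside, z up. The six things in the tray stand at random in two rows of three, 90 to 95 mm apart, on the tray's floor 4 mm above the bench; the green tray is fixed, 310 mm (away from the robot) by 200 mm, with a rim 12 mm high
- punch: punch: dark steel turned part standing upright in the tray, 70 mm high: foot disc 36 mm across and 12 mm high, tapering by 16 mm height to a stem 16 mm across up to 58 mm, then a head 22 mm across from 60 to 70 mm; origin at the centre of the foot's underside, z up
- vblock: V-block: aluminium block in the tray, 50 mm long (its x axis, along the groove) by 36 mm wide (y) by 32 mm high, a 24 mm wide V groove along its top; its two long flat sides face +y and -y; origin at the centre of its underside, z up; it starts with its x axis within about 0.5 rad of straight away from the robot
- flanged: flanged brass bushing standing in the tray on its flange: flange 28 mm across and 5 mm high, above it a barrel 16 mm across up to 30 mm height; origin at the centre of its underside, z up
- plain: plain brass bushing standing in the tray: straight cylinder 18 mm across, 30 mm high; origin at the centre of its underside, z up
- nut: bystander: steel hex nut, about 28 mm across its corners, 13 mm high, lying in the tray among the task's things; not to be moved; origin at the centre of its underside
- oil: bystander: small clear oil bottle with a white cap, 32 mm across, 80 mm high, loose on the bench beyond the plate, to the left or right; not to be moved; origin at the centre of its underside
- loupe: bystander: black eye loupe, 32 mm across, 28 mm high, loose on the bench beyond the plate, to the left or right; not to be moved; origin at the centre of its underside

How it is judged:
By the outcome, as a careful person would: the job done as asked, in the order asked, and still so for the second after the job is handed in, with the robot touching nothing.
It also fails if it takes over 125 s, if anything falls off the work surface, if the arm or the gripper's body presses on something with over 40 N, if the wrist force passes 120 N, or if a joint passes its speed limit or range.

## Working session

There is one attempt and no reset: what is moved stays moved. The work goes in short steps, Python scripts to look and compute and a tool call to move; the robot and the scene stay as the last step left them, time stands still between calls to the robot, and variables do not carry over. Pictures are saved under pics/ and viewed, at most 14 in all, crops included, and the job is handed in when it is done.

```bash
ls; mkdir -p pics
```

Create h.py:
```python
import numpy as np, cv2
from cell import env, camrig, status, job
from scipy.spatial.transform import Rotation as R
def grab(name):
    s=status.get_state(); c=camrig.read_camera(name)
    if name=='wrist':
        T=np.eye(4); T[:3,:3]=R.from_rotvec(s['ee_rot']).as_matrix(); T[:3,3]=s['position']
        M=T@np.array(c['tool_from_camera']); c['eye']=M[:3,3]; c['rotation']=M[:3,:3]
    c['eye']=np.array(c['eye']); c['rotation']=np.array(c['rotation']).reshape(3,3) if np.size(c['rotation'])==9 else R.from_rotvec(c['rotation']).as_matrix()
    f=210/np.tan(np.radians(c['vfov'])/2); c['K']=np.array([[f,0,c['cx']],[0,f,c['cy']],[0,0,1.]]); c['D']=np.array(c['distortion'],float)
    return c
def rays(c,px):
    u=cv2.undistortPoints(np.array(px,float).reshape(-1,1,2),c['K'],c['D']).reshape(-1,2)
    d=np.c_[u[:,0],-u[:,1],-np.ones(len(u))]
    return d@c['rotation'].T
def plane(c,px,z):
    d=rays(c,px); return c['eye']+d*((z-c['eye'][2])/d[:,2])[:,None]
def proj(c,P):
    q=(np.array(P,float).reshape(-1,3)-c['eye'])@c['rotation']; q=q*[1,-1,-1]
    return cv2.projectPoints(q,np.zeros(3),np.zeros(3),c['K'],c['D'])[0].reshape(-1,2)
def tri(c1,p1,c2,p2):
    d1=rays(c1,[p1])[0];d2=rays(c2,[p2])[0]
    d1/=np.linalg.norm(d1);d2/=np.linalg.norm(d2)
    t=np.linalg.lstsq(np.c_[d1,-d2],c2['eye']-c1['eye'],rcond=None)[0]
    a=c1['eye']+t[0]*d1;b=c2['eye']+t[1]*d2
    return (a+b)/2,np.linalg.norm(a-b)
def save(c,n): cv2.imwrite('pics/'+n+'.png',c['frame'][:,:,::-1])
def togo(x,y,z,yaw=None):
    # tool-axis deltas from measured pose to target
    s=status.get_state(); Rm=R.from_rotvec(s['ee_rot']).as_matrix()
    print('d tool',np.round(Rm.T@(np.array([x,y,z])-s['position']),4),'yaxis yaw deg',np.round(np.degrees(np.arctan2(Rm[1,1],Rm[0,1])),2))
```

Run:
```python
from h import *
import pickle
print(status.get_state())
for n in ['scene','top','wrist']:
    c=grab(n); save(c,n+'0'); pickle.dump(c,open(n+'0.pkl','wb')); print(n,c['vfov'],c['cx'],c['cy'],c['distortion'],c['eye'],c['rotation'].round(3).tolist())
```

```text
cell.py
pics
{'time': 0.0, 'joints': array([ 1.29548233,  0.50834668, -0.23748456,  1.50115574,  0.12571294,
        1.14890051, -0.15480657]), 'joint_velocities': array([-0.00186442,  0.00026421, -0.00048968,  0.00057301, -0.00113984,
        0.00043338,  0.00038116]), 'tau': array([ 2.19276393e-03, -6.20592284e+01, -2.18526945e+00, -2.49659854e+01,
        1.29108480e-02,  1.21381134e-02, -7.99585814e-05]), 'position': array([ 0.23200125, -0.57977029,  0.21991491]), 'ee_rot': array([-3.08307753e+00, -5.94211920e-01,  6.43106838e-04]), 'ft_force': array([-0.2810975 ,  0.16891594, -0.94842078]), 'moment': array([-0.0045323 ,  0.0149068 ,  0.04962311]), 'grip_force': 0.0, 'opening': 0.08527441428049713}
scene 49.91558614558901 282.2168046135127 200.69255034588508 [0.03866694 0.         0.         0.         0.        ] [ 0.94604404 -0.6483499   0.75948526] [[0.83, -0.393, 0.396], [0.558, 0.565, -0.607], [0.015, 0.725, 0.688]]
top 49.03069640478009 271.56112493309365 213.74932161975556 [-0.09244653  0.          0.          0.          0.        ] [0.47799656 0.02330069 0.95908316] [[0.005, 0.999, -0.046], [-1.0, 0.006, 0.025], [0.025, 0.045, 0.999]]
wrist 60.92121568463102 273.92450160993053 215.84767668186447 [-0.08640216  0.          0.          0.          0.        ] [ 0.30298227 -0.55050409  0.37417213] [[0.371, 0.886, 0.278], [-0.929, 0.354, 0.109], [-0.002, -0.298, 0.954]]
```

View pics/top0.png

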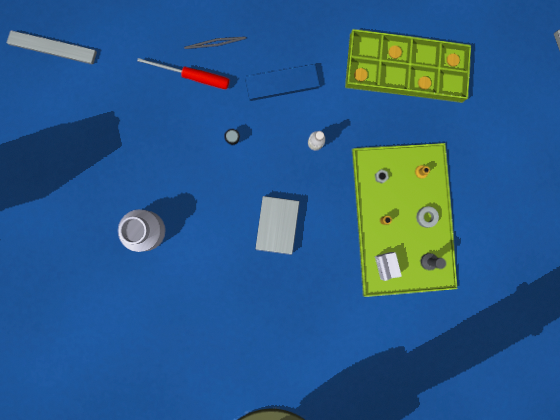

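View pics/scene0.png

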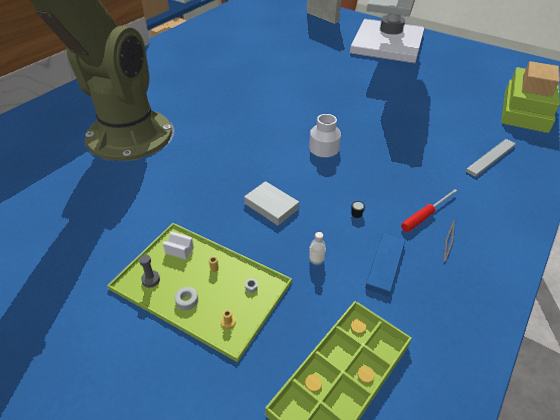

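The top view shows the tray on the right with the nut (382,176), flanged (423,171), plain (386,220), ring (428,216), V-block (389,266) and punch (433,262). The plate is at (278,224), the pot at (141,229), the loupe at (232,136) and the oil at (317,140). The scene view shows the same layout, with everything upright.

Run:
```python
from h import *
import pickle
t=pickle.load(open('top0.pkl','rb'));s=pickle.load(open('scene0.pkl','rb'))
# rough (z assumed)
for n,p,z in [('nut',(382,176),.017),('flanged',(427,170),.034),('plain',(387,219),.034),('ring',(428,215),.022),('vb',(389,266),.036),('punch',(440,262),.074),('plate',(281,224),.025),('pot',(133,230),.095),('oil',(319,135),.08),('loupe',(232,135),.028)]:
    print(n,plane(t,[p],z)[0].round(3))
print('tray',plane(t,[(353,148),(445,144),(457,288),(366,296)],.012).round(3).tolist())
# two-view: plate corners, pot rim, oil cap
print('two views'); 
for n,a,b in [('pot rim',(133,230),(327,122)),('ring',(428,215),(186,297)),('punch',(440,262),(146,259)),('plain',(387,219),(213,259)),('flanged',(427,170),(227,312)),('nut',(382,176),(251,284))]: print(n,*[np.round(v,4) for v in tri(t,a,s,b)])
togo(.50,-.25,.32)
st=status.get_state(); print(R.from_rotvec(st['ee_rot']).as_matrix().round(3).tolist())
```

```text
nut [ 0.601 -0.229  0.017]
flanged [ 0.612 -0.32   0.034]
plain [ 0.511 -0.235  0.034]
ring [ 0.52  -0.325  0.022]
vb [ 0.416 -0.238  0.036]
punch [ 0.426 -0.329  0.074]
plate [ 0.5   -0.019  0.025]
pot [0.485 0.262 0.095]
oil [ 0.672 -0.09   0.08 ]
loupe [0.681 0.082 0.028]
tray [[0.66, -0.17, 0.012], [0.672, -0.368, 0.012], [0.367, -0.391, 0.012], [0.352, -0.196, 0.012]]
two views
pot rim [0.486  0.2649 0.0865] 0.0015
ring [ 0.5196 -0.326   0.0208] 0.0016
punch [ 0.4263 -0.3288  0.074 ] 0.0014
plain [ 0.5105 -0.2342  0.0365] 0.0008
flanged [ 0.6126 -0.317   0.0393] 0.0023
nut [ 0.6015 -0.2293  0.0167] 0.001
d tool [ 0.3714 -0.2068 -0.0996] yaxis yaw deg -68.18
[[0.928, 0.372, -0.001], [0.372, -0.928, 0.001], [-0.0, -0.001, -1.0]]
```

View pics/wrist0.png

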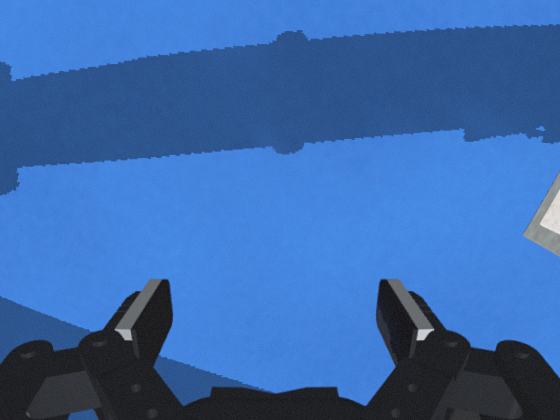

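The rows are not in the units I measure in: shifts go in shares of 0.75 m and turns go in shares of 4 rad. I convert before sending: 0.0314 m is 0.0419, -0.01 m is -0.0133, 0.095 rad is 0.0238.

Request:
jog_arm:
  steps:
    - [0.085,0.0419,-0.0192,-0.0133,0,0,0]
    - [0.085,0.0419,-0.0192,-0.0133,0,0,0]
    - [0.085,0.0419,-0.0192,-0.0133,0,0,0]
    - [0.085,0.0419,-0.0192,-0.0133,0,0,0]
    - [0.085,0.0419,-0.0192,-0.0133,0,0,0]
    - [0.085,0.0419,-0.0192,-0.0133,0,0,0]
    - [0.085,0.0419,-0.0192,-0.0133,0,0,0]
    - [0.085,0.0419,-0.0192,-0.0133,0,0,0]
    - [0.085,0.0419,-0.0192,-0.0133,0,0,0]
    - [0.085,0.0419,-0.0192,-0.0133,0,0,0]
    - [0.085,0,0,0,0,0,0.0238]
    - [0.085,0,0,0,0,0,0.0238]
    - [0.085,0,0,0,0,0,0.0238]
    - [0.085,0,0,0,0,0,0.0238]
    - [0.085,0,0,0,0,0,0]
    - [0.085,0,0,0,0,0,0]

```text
refused: steps[0]: [0.085, 0.0419, -0.0192, -0.0133, 0, 0, 0] is not of type 'number' (schema: type "number"). Nothing was moved.
```

I used the wrong layout. The manual says one flat list, 7 numbers to a row, no inner brackets; once more.

Request:
jog_arm:
  steps: [0.085,0.0419,-0.0192,-0.0133,0,0,0,0.085,0.0419,-0.0192,-0.0133,0,0,0,0.085,0.0419,-0.0192,-0.0133,0,0,0,0.085,0.0419,-0.0192,-0.0133,0,0,0,0.085,0.0419,-0.0192,-0.0133,0,0,0,0.085,0.0419,-0.0192,-0.0133,0,0,0,0.085,0.0419,-0.0192,-0.0133,0,0,0,0.085,0.0419,-0.0192,-0.0133,0,0,0,0.085,0.0419,-0.0192,-0.0133,0,0,0,0.085,0.0419,-0.0192,-0.0133,0,0,0,0.085,0,0,0,0,0,0.0238,0.085,0,0,0,0,0,0.0238,0.085,0,0,0,0,0,0.0238,0.085,0,0,0,0,0,0.0238,0.085,0,0,0,0,0,0,0.085,0,0,0,0,0,0]

```text
time: 1.48
position: [0.4702, -0.3297, 0.3206]
ee_rot: [-3.141, -0.006, 0.001]
ft_force: [0.5, 0.1, -0.1]
opening: 0.0852
grip_force: 0.0
```

Run:
```python
from h import *
import pickle
c=grab('wrist'); save(c,'wA'); pickle.dump(c,open('wA.pkl','wb')); togo(.47,-.13,.32)
```

```text
d tool [ 0.0006 -0.1997  0.0006] yaxis yaw deg -89.76
```

View pics/wA.png

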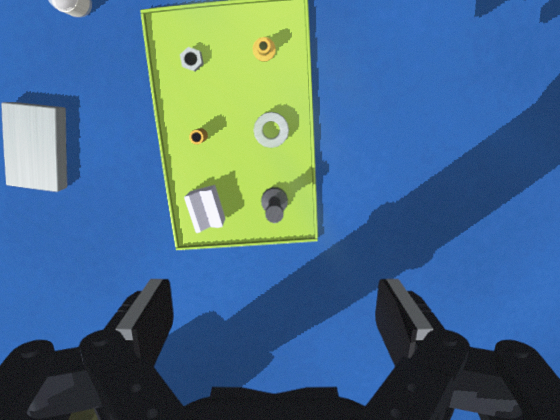

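Wrist view A: all six tray things are in view, with the ring at (271,129), plain (197,136), flanged (264,46), nut (191,59), V-block (205,209) and punch head (274,213). The plate is at the left, spanning (2..67,103..190).

In the tool's units: -0.04 m is -0.0533.

Request:
jog_arm:
  steps: [0.085,0,-0.0533,0,0,0,0,0.085,0,-0.0533,0,0,0,0,0.085,0,-0.0533,0,0,0,0,0.085,0,-0.0533,0,0,0,0,0.085,0,-0.0533,0,0,0,0,0.085,0,0,0,0,0,0,0.085,0,0,0,0,0,0]

```text
time: 2.12
position: [0.4703, -0.1274, 0.3213]
ee_rot: [-3.142, -0.013, -0.001]
ft_force: [-0.2, -0.7, 0.6]
opening: 0.0852
grip_force: 0.0
```

Run:
```python
from h import *
import pickle
c=grab('wrist'); save(c,'wB'); pickle.dump(c,open('wB.pkl','wb'))
```

Request:
jog_arm:
  steps: [0.085,0,-0.0547,0,0,0,0,0.085,0,-0.0547,0,0,0,0,0.085,0,-0.0547,0,0,0,0,0.085,0,-0.0547,0,0,0,0,0.085,0,-0.0547,0,0,0,0,0.085,0,0,0,0,0,0,0.085,0,0,0,0,0,0]

```text
time: 2.75
position: [0.4703, 0.076, 0.3206]
ee_rot: [-3.141, -0.007, 0.0]
ft_force: [-0.7, -0.1, 0.3]
opening: 0.085
grip_force: 0.0
```

Run:
```python
from h import *
import pickle
c=grab('wrist'); save(c,'wC'); pickle.dump(c,open('wC.pkl','wb'))
A=pickle.load(open('wA.pkl','rb'));B=pickle.load(open('wB.pkl','rb'))
cv2.imwrite('pics/BC.png',np.vstack([B['frame'][:290],c['frame'][:290]])[:,:,::-1])
```

```text
(no output)
```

View pics/BC.png

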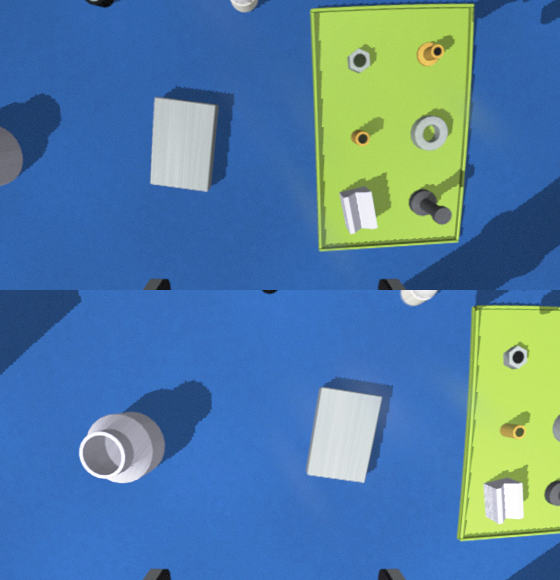

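View B (top half) shows the plate top at corners (155,98), (217,104), (209,191), (151,184). View C (bottom half, rows minus 290) shows the pot rim centred near (103,165) and the plate at (318..382,98..192). I'll enlarge the crops next to measure accurately.

Run:
```python
from h import *
import pickle
W={k:pickle.load(open(f'w{k}.pkl','rb'))['frame'] for k in 'ABC'}
def tile(k,x,y,n=50):
    t=W[k][y-n//2:y+n//2,x-n//2:x+n//2]; return cv2.resize(t,(200,200),interpolation=cv2.INTER_NEAREST)
T=[tile('A',271,129),tile('B',430,133),tile('A',274,206),tile('B',434,208),tile('A',205,209),tile('B',358,210),tile('A',197,136),tile('B',361,139),tile('A',264,46),tile('B',431,52),tile('C',120,155,100),tile('B',184,145,100)]
cv2.imwrite('pics/mos.png',np.vstack([np.hstack(T[i:i+4]) for i in (0,4,8)])[:,:,::-1])
```

```text
(no output)
```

View pics/mos.png

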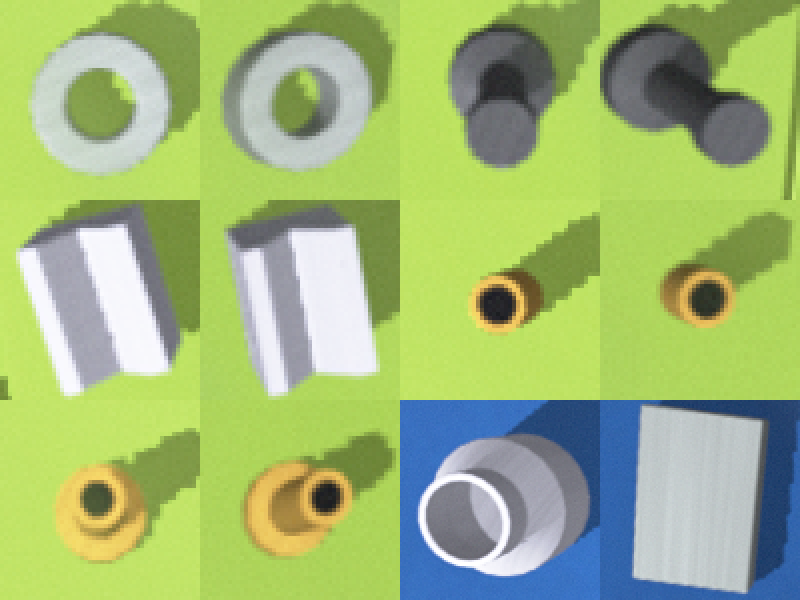

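The crops give clean top-face circles for the ring, punch head and bushings, and the V-block top-face corners in both views. They also show the pot rim in C at tile (64,120) and the four plate corners in B. I read these off by eye to triangulate.

Run:
```python
from h import *
import pickle
W={k:pickle.load(open(f'w{k}.pkl','rb')) for k in 'ABC'}
t0=pickle.load(open('top0.pkl','rb'))
def px(cx,cy,tx,ty,n=50): return (cx-n//2+tx*n/200-.5, cy-n//2+ty*n/200-.5)
A,B,C=W['A'],W['B'],W['C']
obs={'ring':(px(271,129,99.5,103),px(430,133,105,101),.022),'punch':(px(274,206,102,132),px(434,208,133,129),.074),
'plain':(px(197,136,98,103),px(361,139,107,99),.034),'flanged':(px(264,46,98,99),px(431,52,127,98),.034)}
va=[(20,50),(130,25),(172,172),(62,194)];vb=[(44,46),(154,26),(178,173),(68,194)]
for i in range(4): obs[f'v{i}']=(px(205,209,*va[i]),px(358,210,*vb[i]),.036)
for n,(a,b,z) in obs.items():
    p,e=tri(A,a,B,b); print(n,p.round(4),round(e,4),'onplane',plane(A,[a],z)[0].round(4),plane(B,[b],z)[0].round(4))
for nm,c,v in (('A',A,[px(205,209,*q) for q in va]),('B',B,[px(358,210,*q) for q in vb])):
    P=plane(c,v,.036)[:,:2]; d=(P[0]+P[1]-P[2]-P[3])/2; w=(P[0]+P[3]-P[1]-P[2])/2
    print('vb',nm,P.mean(0).round(4),'len',np.linalg.norm(d).round(4),np.linalg.norm(w).round(4),'yaw',np.degrees(np.arctan2(d[1],d[0])).round(1),np.degrees(np.arctan2(w[1],w[0])).round(1)-90)
pl=plane(B,[px(184,145,*q,100) for q in [(41,5),(165,20),(148,193),(33,177)]],.025)
d=(pl[0]+pl[1]-pl[2]-pl[3])[:2]/2;w=(pl[0]+pl[3]-pl[1]-pl[2])[:2]/2
print('plate',pl.round(4).tolist(),pl.mean(0).round(4),np.linalg.norm(d),np.linalg.norm(w),np.degrees(np.arctan2(d[1],d[0])),np.degrees(np.arctan2(w[1],w[0]))-90)
pc=plane(C,[(320.5,98),(383,107),(366,192),(309,183)],.025);print('plateC',pc.mean(0).round(4))
# plate height two views, via automatic masks: grey bright polygon
r=px(120,155,64,120,100); print('pot C',r,plane(C,[r],.095)[0].round(4), 'tri with top',tri(C,r,t0,(133,230)))
for c,k in((B,'B'),(C,'C')):
    f=cv2.cvtColor(c['frame'],cv2.COLOR_RGB2HSV); m=((f[:,:,1]<50)&(f[:,:,2]>120)).astype(np.uint8)
    for ct in cv2.findContours(m,0,2)[0]:
        if cv2.contourArea(ct)>2500:
            rr=cv2.minAreaRect(ct); ap=cv2.approxPolyDP(ct,5,True).reshape(-1,2); print(k,np.round(rr[0],1),cv2.contourArea(ct),ap.tolist() if len(ap)<8 else len(ap))
```

```text
ring [ 0.5172 -0.3237  0.0235] 0.0006 onplane [ 0.5174 -0.3237  0.022 ] [ 0.5168 -0.3244  0.022 ]
punch [ 0.4237 -0.3285  0.0728] 0.0001 onplane [ 0.424  -0.3285  0.074 ] [ 0.4241 -0.3279  0.074 ]
plain [ 0.5097 -0.2335  0.0356] 0.0009 onplane [ 0.51   -0.2332  0.034 ] [ 0.5091 -0.2339  0.034 ]
flanged [ 0.6126 -0.3154  0.0368] 0.0006 onplane [ 0.6134 -0.3153  0.034 ] [ 0.6127 -0.3166  0.034 ]
v0 [ 0.4361 -0.2147  0.0366] 0.0011 onplane [ 0.4354 -0.2145  0.036 ] [ 0.4366 -0.2148  0.036 ]
v1 [ 0.4432 -0.2499  0.0348] 0.0001 onplane [ 0.4435 -0.2501  0.036 ] [ 0.4434 -0.2496  0.036 ]
v2 [ 0.3946 -0.2616  0.0369] 0.0004 onplane [ 0.3945 -0.2615  0.036 ] [ 0.3941 -0.2619  0.036 ]
v3 [ 0.3875 -0.2255  0.0383] 0.0001 onplane [ 0.3867 -0.2249  0.036 ] [ 0.3866 -0.226   0.036 ]
vb A [ 0.415  -0.2378] len 0.05 0.037 yaw 12.6 12.5
vb B [ 0.4152 -0.2381] len 0.051 0.0361 yaw 13.3 11.5
plate [[0.5568, 0.0208, 0.025], [0.5474, -0.055, 0.025], [0.4392, -0.0401, 0.025], [0.4496, 0.0348, 0.025]] [ 0.4983 -0.0099  0.025 ] 0.10869438956709 0.07600789895126672 -7.646801016609828 -7.4706124348983
plateC [ 0.4977 -0.0111  0.025 ]
pot C (101.5, 164.5) [0.4858 0.2655 0.095 ] tri with top (array([0.48617528, 0.26073301, 0.10298337]), np.float64(0.002447225406660747))
B [180.9 143.7] 5033.5 [[156, 97], [151, 183], [207, 190], [215, 106]]
C [121.8 158.2] 4349.5 8
C [343.4 144.7] 5247.0 [[320, 98], [307, 183], [363, 191], [381, 107]]
```

In the tool's units: 0.0333 m is 0.0444, 0.0183 m is 0.0244.

Request:
jog_arm:
  steps: [0.065,0.0052,0.0444,0.0244,0,0,0,0.065,0.0052,0.0444,0.0244,0,0,0,0.065,0.0052,0.0444,0.0244,0,0,0,0.065,0.0052,0.0444,0.0244,0,0,0,0.065,0.0052,0.0444,0.0244,0,0,0,0.065,0.0052,0.0444,0.0244,0,0,0,0.065,0.0052,0.0444,0.0244,0,0,0,0.065,0.0052,0.0444,0.0244,0,0,0,0.065,0.0052,0.0444,0.0244,0,0,0,0.065,0.0052,0.0444,0.0244,0,0,0,0.065,0.0052,0.0444,0.0244,0,0,0,0.065,0.0052,0.0444,0.0244,0,0,0,0.065,0,0,0,0,0,0,0.065,0,0,0,0,0,0]

```text
time: 3.97
position: [0.5136, -0.3297, 0.0988]
ee_rot: [3.141, -0.011, -0.007]
ft_force: [-0.1, 0.4, 1.2]
opening: 0.0653
grip_force: 0.0
```

Run:
```python
from h import *
import pickle
togo(.5171,-.324,.028)
B=pickle.load(open('wB.pkl','rb'));C=pickle.load(open('wC.pkl','rb'))
for a,b in [((156,97),(320,98)),((151,183),(307,183)),((207.5,190),(363.5,191)),((215.5,106),(381,107))]: print(tri(B,a,C,b)[0].round(4))
```

```text
d tool [ 0.0038 -0.0058  0.0708] yaxis yaw deg -90.4
[0.5563 0.021  0.0166]
[0.4493 0.0346 0.0218]
[ 0.4398 -0.0397  0.0226]
[ 0.5458 -0.054   0.0225]
```

In the tool's units: 0.0255 m is 0.034, 0.025 m is 0.0333.

Request:
jog_arm:
  steps: [0.065,0.0051,-0.0077,0.0267,0,0,0,0.065,0,0,0.0333,0,0,0,0.065,0,0,0.034,0,0,0,0.065,0,0,0,0,0,0,0.03,0,0,0,0,0,0,0.03,0,0,0,0,0,0,0.03,0,0,0,0,0,0,0.03,0,0,0,0,0,0,0.03,0,0,0,0,0,0]

```text
time: 4.72
position: [0.5214, -0.319, 0.032]
ee_rot: [3.141, 0.001, 0.003]
ft_force: [0.8, 0.4, 0.1]
opening: 0.03
grip_force: 0.0
```

Run:
```python
from h import *
for i in range(6):
    s=status.get_state(); c=grab('wrist'); print(s['time'],s['position'].round(4),s['opening'],s['grip_force'],s['ft_force'].round(1))
save(c,'w_ring');
```

```text
4.7167 [ 0.5214 -0.319   0.032 ] 0.029985239285410994 0.0 [0.8 0.4 0.1]
4.7667 [ 0.5213 -0.3189  0.0317] 0.029915076911591867 0.0 [0.  0.3 0.6]
4.8167 [ 0.5211 -0.3188  0.0315] 0.030056542053957032 0.0 [ 0.5  0.1 -0.3]
4.8667 [ 0.5211 -0.3188  0.0312] 0.03005408964195022 0.0 [0.7 0.7 0.4]
4.9167 [ 0.5209 -0.3187  0.0311] 0.029913538937552775 0.0 [-1.1 -0.  -0.3]
4.9667 [ 0.5209 -0.3187  0.0309] 0.030020066467223386 0.0 [-0.1 -0.5  0.6]
```

View pics/w_ring.png

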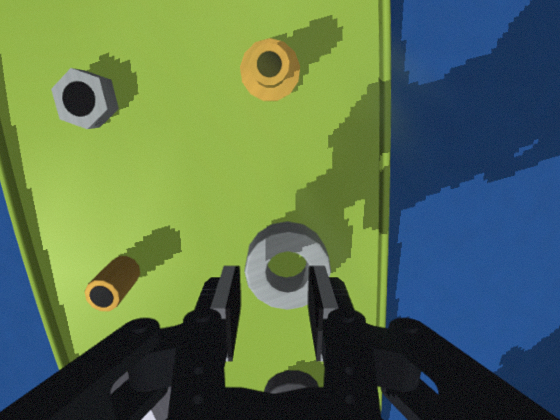

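The fingers appear above or over the ring's top face, with the tips at about (225..325,267), and the ring is at about (287,263). Next I'll compute where the ring and tips really are.

Run:
```python
from h import *
c=grab('wrist')
print(c['eye'],status.get_state()['position'])
print('ring from px',plane(c,[(287,270),(246,270),(329,270)],.022).round(4).tolist())
for z in (.008,.012,.016,.02,.024,.028): print(z,plane(c,[(231,267),(318,267)],z).round(4).tolist())
s=status.get_state(); print('grasp pt proj',proj(c,s['position']+[0,0,-.003]),'tip',proj(c,s['position']+[0,0,-.022]), 'ring top ctr proj',proj(c,[.5171,-.324,.022]))
```

```text
[ 0.59717101 -0.31728359  0.18498527] [ 0.52084612 -0.31859071  0.03071061]
ring from px [[0.5177, -0.3238, 0.022], [0.5177, -0.3032, 0.022], [0.5176, -0.345, 0.022]]
0.008 [[0.5127, -0.2938, 0.008], [0.5126, -0.3413, 0.008]]
0.012 [[0.5146, -0.2944, 0.012], [0.5146, -0.3408, 0.012]]
0.016 [[0.5165, -0.2949, 0.016], [0.5165, -0.3402, 0.016]]
0.02 [[0.5184, -0.2954, 0.02], [0.5184, -0.3397, 0.02]]
0.024 [[0.5203, -0.296, 0.024], [0.5203, -0.3391, 0.024]]
0.028 [[0.5222, -0.2965, 0.028], [0.5222, -0.3386, 0.028]]
grasp pt proj [[276.66873859 269.34689168]] tip [[276.41339277 253.73380675]] ring top ctr proj [[287.30967177 271.09321408]]
```

Run:
```python
from h import *
c=grab('scene'); w=grab('wrist'); p=status.get_state()['position']
u=proj(c,[p,p-[0,0,.022],[.5177,-.3238,.022],p+[0,0,.051]]); print(u.round(1).tolist())
x,y=int(u[0][0])-40,int(u[0][1])-60
a=cv2.resize(c['frame'][y:y+100,x:x+80],(480,600),interpolation=cv2.INTER_NEAREST)
for q,col in zip(u,[(255,0,0),(255,0,255),(0,255,255),(255,255,0)]): cv2.circle(a,(int((q[0]-x+.5)*6),int((q[1]-y+.5)*6)),4,col,1)
b=cv2.resize(w['frame'][230:390,200:285],(319,600),interpolation=cv2.INTER_NEAREST)
cv2.imwrite('pics/tip.png',np.hstack([a,b])[:,:,::-1])
```

```text
[[188.9, 291.7], [190.4, 298.3], [186.4, 295.4], [185.5, 275.4]]
```

View pics/tip.png

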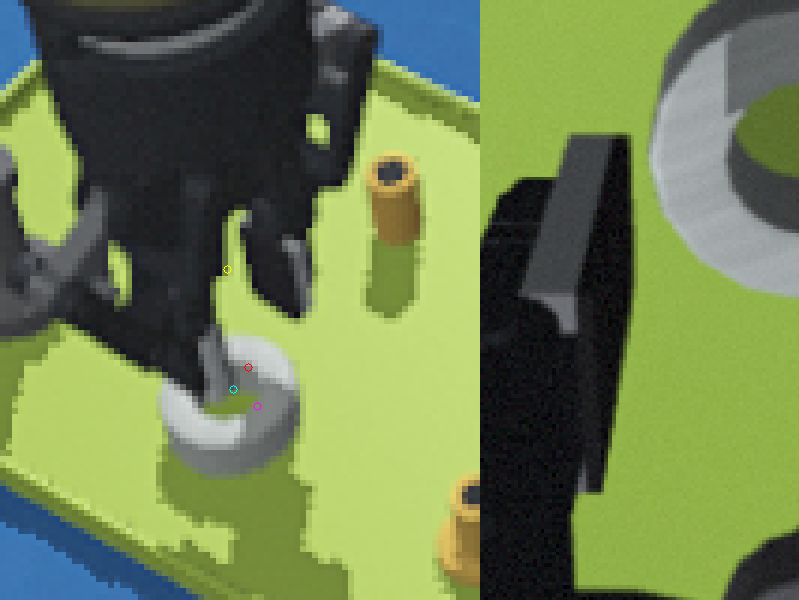

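The scene crop shows the fingertips' midpoint at about the TCP mark, not 22 mm ahead of it, so the tips hang above the ring top. I'll lower in small steps and watch the force.

In the tool's units: 0.006 m is 0.008, 0.0052 m is 0.0069.

Request:
jog_arm:
  steps: [0.065,-0.0044,0.0069,0,0,0,0,0.065,0,0,0,0,0,0,0.065,0,0,0,0,0,0,0.065,0,0,0.008,0,0,0,0.065,0,0,0.008,0,0,0,0.065,0,0,0,0,0,0,0.065,0,0,0,0,0,0,0.065,0,0,0,0,0,0]

```text
time: 5.83
position: [0.5176, -0.3236, 0.0185]
ee_rot: [-3.141, -0.002, 0.0]
ft_force: [0.7, -0.3, 0.1]
opening: 0.0649
grip_force: 0.0
```

Request:
jog_arm:
  steps: [0.065,0,0,0.0053,0,0,0,0.065,0,0,0.004,0,0,0,0.065,0,0,0,0,0,0,0.065,0,0,0,0,0,0]

```text
time: 6.17
position: [0.5174, -0.3237, 0.0114]
ee_rot: [-3.141, -0.001, 0.001]
ft_force: [-0.2, -0.4, -0.0]
opening: 0.0651
grip_force: 0.0
```

In the tool's units: 0.004 m is 0.0053, 0.003 m is 0.004.

Request:
jog_arm:
  steps: [0.065,0,0,0.0053,0,0,0,0.065,0,0,0.004,0,0,0,0.065,0,0,0,0,0,0,0.065,0,0,0,0,0,0,0.03,0,0,0,0,0,0,0.03,0,0,0,0,0,0,0.03,0,0,0,0,0,0,0.03,0,0,0,0,0,0]

```text
time: 6.83
position: [0.5177, -0.324, 0.0054]
ee_rot: [3.141, 0.001, 0.001]
ft_force: [-0.7, 0.6, 4.9]
opening: 0.0402
grip_force: 59.7
```

In the tool's units: -0.03 m is -0.04, -0.02 m is -0.0267.

Request:
jog_arm:
  steps: [0.03,0,0,-0.0133,0,0,0,0.03,0,0,-0.0267,0,0,0,0.03,0,0,-0.04,0,0,0,0.03,0,0,-0.04,0,0,0,0.03,0,0,0,0,0,0,0.03,0,0,0,0,0,0]

```text
time: 7.33
position: [0.5187, -0.3244, 0.0971]
ee_rot: [3.139, 0.001, 0.006]
ft_force: [-0.1, -0.4, -2.0]
opening: 0.04
grip_force: 60.8
```

Run:
```python
from h import *
w=grab('wrist'); s=grab('scene'); p=status.get_state()['position']
u=proj(s,[p]).astype(int)[0]
b=cv2.resize(w['frame'][180:380,180:380],(400,400),interpolation=cv2.INTER_NEAREST)
a=cv2.resize(s['frame'][u[1]-50:u[1]+50,u[0]-50:u[0]+50],(400,400),interpolation=cv2.INTER_NEAREST)
cv2.imwrite('pics/lift.png',np.hstack([b,a])[:,:,::-1])
togo(.498,-.0105,.1)
```

```text
d tool [-0.0187 -0.3131 -0.0055] yaxis yaw deg -89.96
```

View pics/lift.png

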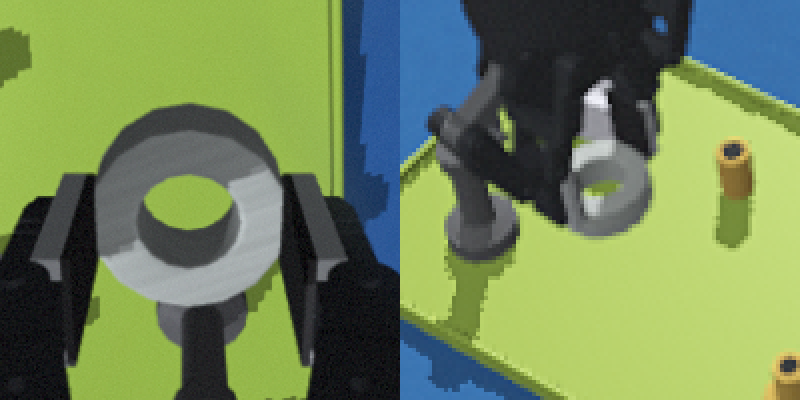

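The ring is held level between the pads. Its underside is about 1 mm below the TCP, since it lifted off the tray floor at TCP z of about 0.005.

In the tool's units: -0.0348 m is -0.0464, -0.0021 m is -0.0028.

Request:
jog_arm:
  steps: [0.03,-0.0028,-0.0464,0,0,0,0,0.03,-0.0028,-0.0464,0,0,0,0,0.03,-0.0028,-0.0464,0,0,0,0,0.03,-0.0028,-0.0464,0,0,0,0,0.03,-0.0028,-0.0464,0,0,0,0,0.03,-0.0028,-0.0464,0,0,0,0,0.03,-0.0028,-0.0464,0,0,0,0,0.03,-0.0028,-0.0464,0,0,0,0,0.03,-0.0028,-0.0464,0,0,0,0,0.03,0,0,0.0267,0,0,0,0.03,0,0,0.0267,0,0,0,0.03,0,0,0,0,0,0,0.03,0,0,0,0,0,0,0.03,0,0,0,0,0,0]

```text
time: 8.6
position: [0.4982, -0.0111, 0.0547]
ee_rot: [3.142, 0.0, -0.002]
ft_force: [0.8, -0.1, -1.0]
opening: 0.04
grip_force: 61.2
```

Run:
```python
from h import *
togo(.498,-.0105,.0275)
```

```text
d tool [-0.0002 -0.0006  0.0272] yaxis yaw deg -90.0
```

In the tool's units: 0.01 m is 0.0133, 0.008 m is 0.0107.

Request:
jog_arm:
  steps: [0.03,0,-0.0008,0.0133,0,0,0,0.03,0,0,0.0107,0,0,0,0.03,0,0,0.008,0,0,0,0.03,0,0,0.0027,0,0,0,0.03,0,0,0,0,0,0,0.03,0,0,0,0,0,0,0.03,0,0,0,0,0,0]

```text
time: 9.18
position: [0.4986, -0.01, 0.0289]
ee_rot: [-3.142, -0.001, -0.0]
ft_force: [0.3, 0.7, -1.6]
opening: 0.0397
grip_force: 61.2
```

In the tool's units: 0.001 m is 0.0013.

Request:
jog_arm:
  steps: [0.03,0,0,0.0013,0,0,0,0.03,0,0,0.0013,0,0,0,0.03,0,0,0,0,0,0,0.03,0,0,0,0,0,0]

```text
time: 9.52
position: [0.4984, -0.01, 0.0267]
ee_rot: [-3.142, -0.001, -0.0]
ft_force: [0.4, -0.2, -1.7]
opening: 0.0403
grip_force: 61.2
```

In the tool's units: 0.001 m is 0.0013.

Request:
jog_arm:
  steps: [0.03,0,0,0.0013,0,0,0,0.03,0,0,0,0,0,0,0.03,0,0,0,0,0,0]

```text
time: 9.77
position: [0.4985, -0.01, 0.0264]
ee_rot: [3.141, 0.001, 0.001]
ft_force: [-2.3, -0.5, 6.8]
opening: 0.0397
grip_force: 62.2
```

Request:
jog_arm:
  steps: [0.03,0,0,0.0013,0,0,0,0.03,0,0,0,0,0,0,0.03,0,0,0,0,0,0]

```text
time: 10.02
position: [0.4985, -0.01, 0.0263]
ee_rot: [3.141, 0.001, 0.002]
ft_force: [-4.5, 0.8, 19.8]
opening: 0.04
grip_force: 63.6
```

The rows are not in the units I measure in: shifts go in shares of 0.75 m and turns go in shares of 4 rad. I convert before sending: -0.04 m is -0.0533, -0.03 m is -0.04.

Request:
jog_arm:
  steps: [0.03,0,0,-0.0013,0,0,0,0.065,0,0,0,0,0,0,0.065,0,0,0,0,0,0,0.065,0,0,0,0,0,0,0.065,0,0,-0.0133,0,0,0,0.065,0,0,-0.04,0,0,0,0.065,0,0,-0.0533,0,0,0,0.065,0,0,-0.0533,0,0,0,0.065,0,0,-0.0533,0,0,0,0.065,0,0,0,0,0,0,0.065,0,0,0,0,0,0]

```text
time: 10.93
position: [0.4998, -0.01, 0.1887]
ee_rot: [3.141, 0.001, 0.009]
ft_force: [-1.0, 0.3, -0.3]
opening: 0.0651
grip_force: 0.0
```

Run:
```python
from h import *
import pickle
c=grab('wrist'); pickle.dump(c,open('wD.pkl','wb'))
f=cv2.cvtColor(c['frame'],cv2.COLOR_RGB2HSV); m=((f[:,:,1]<70)&(f[:,:,2]>70)).astype(np.uint8)
for ct in cv2.findContours(m,0,2)[0]:
    if cv2.contourArea(ct)>3000: ap=cv2.approxPolyDP(ct,6,True).reshape(-1,2); print(cv2.contourArea(ct),ap.tolist())
cv2.imwrite('pics/D.png',c['frame'][:300,:,::-1])
togo(.4237,-.3285,.045)
```

```text
3202.5 [[4, 163], [0, 255], [40, 231], [48, 213], [34, 177]]
9517.5 [[242, 129], [228, 243], [304, 254], [324, 141]]
d tool [-0.0754  0.3183  0.1418] yaxis yaw deg -89.97
```

View pics/D.png

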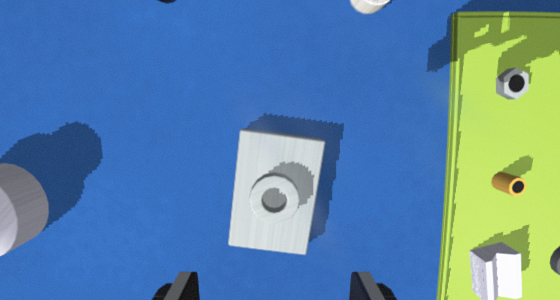

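Run:
```python
from h import *
import pickle
c=pickle.load(open('wD.pkl','rb'))
pl=plane(c,[(242,129),(324,141),(304,254),(228,243)],.025); print(pl.mean(0).round(4)); d=(pl[0]+pl[1]-pl[2]-pl[3]); print(np.degrees(np.arctan2(d[1],d[0])))
print(plane(c,[(274.5,196)],.043).round(4))
```

```text
[ 0.4984 -0.009   0.025 ]
-8.314174189895978
[[ 0.5012 -0.0092  0.043 ]]
```

Request:
jog_arm:
  steps: [0.05,-0.0112,0.0472,0.0073,0,0,0,0.05,-0.0112,0.0472,0.0073,0,0,0,0.05,-0.0112,0.0472,0.0073,0,0,0,0.05,-0.0112,0.0472,0.0073,0,0,0,0.05,-0.0112,0.0472,0.0073,0,0,0,0.05,-0.0112,0.0472,0.0073,0,0,0,0.05,-0.0112,0.0472,0.0073,0,0,0,0.05,-0.0112,0.0472,0.0073,0,0,0,0.05,-0.0112,0.0472,0.0073,0,0,0,0.05,0,0,0,0,0,0,0.05,0,0,0,0,0,0,0.05,0,0,0,0,0,0]

```text
time: 11.98
position: [0.4224, -0.3277, 0.135]
ee_rot: [-3.139, -0.001, 0.003]
ft_force: [0.2, 0.1, 1.2]
opening: 0.0501
grip_force: 0.0
```

Run:
```python
from h import *
togo(.4238,-.3285,.024)
```

```text
d tool [0.0016 0.0011 0.111 ] yaxis yaw deg -89.97
```

In the tool's units: 0.03 m is 0.04, 0.0016 m is 0.0021.

Request:
jog_arm:
  steps: [0.05,0.0021,0.0015,0.0133,0,0,0,0.05,0,0,0.04,0,0,0,0.05,0,0,0.04,0,0,0,0.05,0,0,0.0333,0,0,0,0.05,0,0,0.016,0,0,0,0.05,0,0,0.004,0,0,0,0.05,0,0,0,0,0,0,0.05,0,0,0,0,0,0]

```text
time: 12.65
position: [0.4254, -0.3291, 0.0265]
ee_rot: [-3.142, -0.004, -0.001]
ft_force: [-0.5, -0.1, -0.1]
opening: 0.05
grip_force: 0.0
```

Request:
jog_arm:
  steps: [0.005,0,0,0,0,0,0,0.005,0,0,0,0,0,0,0.005,0,0,0,0,0,0,0.005,0,0,0,0,0,0,0.005,0,0,0,0,0,0,0.005,0,0,0,0,0,0]

```text
time: 13.15
position: [0.4253, -0.3301, 0.0273]
ee_rot: [3.14, 0.001, 0.003]
ft_force: [0.0, 1.3, 6.7]
opening: 0.0199
grip_force: 58.2
```

In the tool's units: -0.035 m is -0.0467, -0.02 m is -0.0267.

Request:
jog_arm:
  steps: [0.005,0,0,-0.0133,0,0,0,0.005,0,0,-0.0267,0,0,0,0.005,0,0,-0.0467,0,0,0,0.005,0,0,-0.0467,0,0,0,0.005,0,0,0,0,0,0,0.005,0,0,0,0,0,0]

```text
time: 13.65
position: [0.4256, -0.3307, 0.1287]
ee_rot: [3.139, 0.001, 0.006]
ft_force: [-0.3, 0.0, -1.6]
opening: 0.0199
grip_force: 58.7
```

Request:
jog_arm:
  steps: [0.005,0.0228,-0.0409,0,0,0,0,0.005,0.0228,-0.0409,0,0,0,0,0.005,0.0228,-0.0409,0,0,0,0,0.005,0.0228,-0.0409,0,0,0,0,0.005,0.0228,-0.0409,0,0,0,0,0.005,0.0228,-0.0409,0,0,0,0,0.005,0.0228,-0.0409,0,0,0,0,0.005,0.0228,-0.0409,0,0,0,0,0.005,0.0228,-0.0409,0,0,0,0,0.005,0.0228,-0.0409,0,0,0,0,0.005,0,0,0.0133,0,0,0,0.005,0,0,0.0267,0,0,0,0.005,0,0,0.0267,0,0,0,0.005,0,0,0.02,0,0,0,0.005,0,0,0,0,0,0,0.005,0,0,0,0,0,0,0.005,0,0,0,0,0,0]

```text
time: 15.07
position: [0.5954, -0.0228, 0.0614]
ee_rot: [-3.141, -0.001, 0.0]
ft_force: [0.2, 0.1, -0.4]
opening: 0.02
grip_force: 58.9
```

Run:
```python
from h import *
import pickle
togo(.5968,-.0231,.024)
w=grab('wrist'); s=grab('scene'); p=status.get_state()['position']; pickle.dump(w,open('wE.pkl','wb'))
u=proj(s,[p]).astype(int)[0]
b=cv2.resize(w['frame'][120:320,180:380],(400,400),interpolation=cv2.INTER_NEAREST)
a=cv2.resize(s['frame'][u[1]-60:u[1]+40,u[0]-50:u[0]+50],(400,400),interpolation=cv2.INTER_NEAREST)
cv2.imwrite('pics/punch.png',np.hstack([b,a])[:,:,::-1])
```

```text
d tool [0.0014 0.0003 0.0374] yaxis yaw deg -89.96
```

View pics/punch.png

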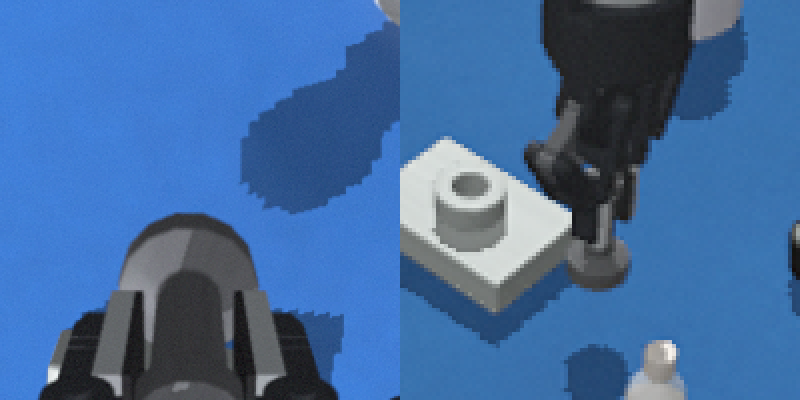

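The punch hangs upright in the gripper past the plate's far edge, with the foot clear of the plate. The ring sits flat on the plate.

In the tool's units: 0.015 m is 0.02, 0.012 m is 0.016.

Request:
jog_arm:
  steps: [0.005,0.0019,-0.0004,0.02,0,0,0,0.005,0,0,0.016,0,0,0,0.005,0,0,0.008,0,0,0,0.005,0,0,0.0027,0,0,0,0.005,0,0,0,0,0,0,0.005,0,0,0,0,0,0]

```text
time: 15.67
position: [0.5973, -0.0223, 0.0269]
ee_rot: [-3.142, -0.001, -0.002]
ft_force: [0.2, 0.8, -1.2]
opening: 0.0194
grip_force: 58.9
```

Request:
jog_arm:
  steps: [0.005,0,0,0.002,0,0,0,0.005,0,0,0,0,0,0,0.005,0,0,0,0,0,0]

```text
time: 15.92
position: [0.597, -0.0224, 0.025]
ee_rot: [-3.142, -0.001, -0.001]
ft_force: [0.7, 0.6, -1.8]
opening: 0.0199
grip_force: 58.9
```

In the tool's units: 0.001 m is 0.0013.

Request:
jog_arm:
  steps: [0.005,0,0,0.0013,0,0,0,0.005,0,0,0,0,0,0,0.005,0,0,0,0,0,0]

```text
time: 16.17
position: [0.5968, -0.0224, 0.0237]
ee_rot: [-3.142, -0.001, 0.0]
ft_force: [0.1, 0.4, -1.5]
opening: 0.0197
grip_force: 58.9
```

In the tool's units: 0.001 m is 0.0013.

Request:
jog_arm:
  steps: [0.005,0,0,0.0013,0,0,0,0.005,0,0,0,0,0,0,0.005,0,0,0,0,0,0]

```text
time: 16.42
position: [0.5972, -0.0223, 0.0234]
ee_rot: [3.142, 0.001, 0.002]
ft_force: [-2.1, -0.2, 4.8]
opening: 0.0199
grip_force: 59.3
```

Request:
jog_arm:
  steps: [0.005,0,0,0.0013,0,0,0,0.005,0,0,0,0,0,0,0.005,0,0,0,0,0,0]

```text
time: 16.67
position: [0.5976, -0.0223, 0.0234]
ee_rot: [3.141, 0.001, 0.003]
ft_force: [-3.4, -0.2, 13.6]
opening: 0.02
grip_force: 59.7
```

In the tool's units: -0.04 m is -0.0533, -0.02 m is -0.0267.

Request:
jog_arm:
  steps: [0.005,0,0,-0.0013,0,0,0,0.05,0,0,0,0,0,0,0.05,0,0,0,0,0,0,0.05,0,0,0,0,0,0,0.05,0,0,-0.0133,0,0,0,0.05,0,0,-0.0267,0,0,0,0.05,0,0,-0.0533,0,0,0,0.05,0,0,-0.0533,0,0,0,0.05,0,0,-0.0533,0,0,0,0.06,0,0,0,0,0,0,0.06,0,0,0,0,0,0]

```text
time: 17.58
position: [0.5984, -0.0223, 0.176]
ee_rot: [3.141, 0.001, 0.009]
ft_force: [-0.5, 0.8, -0.8]
opening: 0.0599
grip_force: 0.0
```

Run:
```python
from h import *
import pickle
w=grab('wrist'); t=grab('top'); s=grab('scene'); pickle.dump((w,t,s),open('F.pkl','wb'))
togo(.4151,-.238,.12)
def z(c,x,y,n,k): return cv2.resize(c['frame'][y-n//2:y+n//2,x-n//2:x+n//2],(k,k),interpolation=cv2.INTER_NEAREST)
u=proj(w,[[.555,-.017,.02]]).astype(int)[0]; v=proj(s,[[.55,-.02,.02]]).astype(int)[0]
print(u,v)
cv2.imwrite('pics/F.png',np.hstack([z(w,u[0],150,200,400),z(s,v[0],v[1],100,400)])[:,:,::-1])
```

```text
d tool [-0.1809  0.2154  0.0521] yaxis yaw deg -89.95
[269 240] [287 211]
```

View pics/F.png

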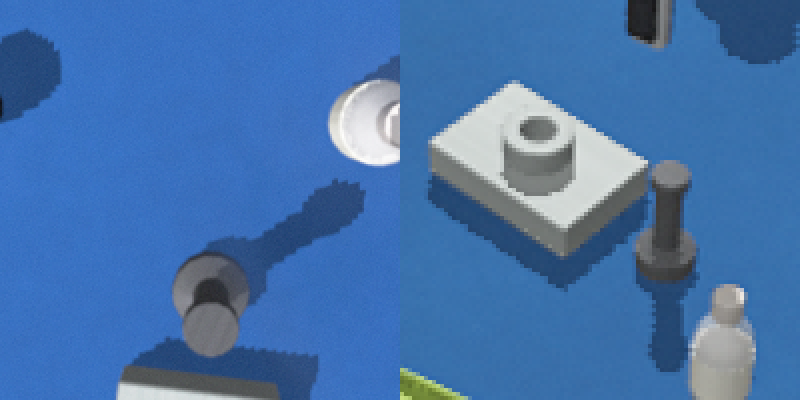

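Run:
```python
from h import *
import pickle
w,t,s=pickle.load(open('F.pkl','rb'))
print('head',plane(w,[(274.3,214.3)],.07).round(4),'foot',plane(w,[(274,194.3)],.012).round(4),'edge',plane(w,[(232.5,233),(306.5,242)],0).round(4).tolist())
# scene: head (671-400)/4 , ...
x0,y0=287-50,211-50
q=lambda a,b:(x0+a/4-.5,y0+b/4-.5)
print('sc head',plane(s,[q(270,172)],.07).round(4),'ring',plane(s,[q(139,127)],.043).round(4),'plate',plane(s,[q(30,143),q(115,82),q(249,163),q(165,234)],.025).round(4).tolist())
```

```text
head [[ 0.5953 -0.0212  0.07  ]] foot [[ 0.5969 -0.021   0.012 ]] edge [[0.555, 0.0198, 0.0], [0.5455, -0.0532, 0.0]]
sc head [[ 0.5934 -0.0199  0.07  ]] ring [[ 0.4961 -0.0069  0.043 ]] plate [[0.4396, -0.0395, 0.025], [0.4489, 0.0346, 0.025], [0.5561, 0.0206, 0.025], [0.5483, -0.056, 0.025]]
```

Request:
jog_arm:
  steps: [0.06,-0.0301,0.0359,0.0087,0,0,0,0.06,-0.0301,0.0359,0.0087,0,0,0,0.06,-0.0301,0.0359,0.0087,0,0,0,0.06,-0.0301,0.0359,0.0087,0,0,0,0.06,-0.0301,0.0359,0.0087,0,0,0,0.06,-0.0301,0.0359,0.0087,0,0,0,0.06,-0.0301,0.0359,0.0087,0,0,0,0.06,-0.0301,0.0359,0.0087,0,0,0,0.06,0,0,0,0,0,-0.0273,0.06,0,0,0,0,0,-0.0273,0.06,0,0,0,0,0,0,0.06,0,0,0,0,0,0]

```text
time: 18.73
position: [0.4155, -0.2374, 0.1197]
ee_rot: [-3.122, -0.338, 0.002]
ft_force: [0.6, -0.0, 0.1]
opening: 0.0601
grip_force: 0.0
```

Run:
```python
from h import *
togo(.4151,-.238,.012)
```

```text
d tool [-0.0004  0.0007  0.1077] yaxis yaw deg -77.65
```

In the tool's units: 0.03 m is 0.04, 0.025 m is 0.0333.

Request:
jog_arm:
  steps: [0.06,0,0,0.04,0,0,0,0.06,0,0,0.04,0,0,0,0.06,0,0,0.0333,0,0,0,0.06,0,0,0.02,0,0,0,0.06,0,0,0.0067,0,0,0,0.06,0,0,0,0,0,0,0.06,0,0,0,0,0,0]

```text
time: 19.32
position: [0.4165, -0.2374, 0.0159]
ee_rot: [-3.123, -0.342, 0.0]
ft_force: [0.2, -0.4, 0.1]
opening: 0.0601
grip_force: 0.0
```

Request:
jog_arm:
  steps: [0.01,0,0,0.0027,0,0,0,0.01,0,0,0,0,0,0,0.01,0,0,0,0,0,0,0.01,0,0,0,0,0,0,0.01,0,0,0,0,0,0,0.01,0,0,0,0,0,0]

```text
time: 19.82
position: [0.4168, -0.238, 0.0149]
ee_rot: [3.122, 0.342, 0.003]
ft_force: [0.1, -0.2, 6.0]
opening: 0.0344
grip_force: 59.8
```

In the tool's units: -0.04 m is -0.0533, -0.0361 m is -0.0481, 0.086 rad is 0.0215.

Request:
jog_arm:
  steps: [0.01,0,0,-0.0133,0,0,0,0.01,0,0,-0.0267,0,0,0,0.01,0,0,-0.0467,0,0,0,0.01,0,0,-0.0533,0,0,0,0.01,0,0,-0.0533,0,0,0.0215,0.01,0,0,-0.0533,0,0,0.0215,0.01,0.0121,-0.0481,0,0,0,0,0.01,0.0121,-0.0481,0,0,0,0,0.01,0.0121,-0.0481,0,0,0,0,0.01,0.0121,-0.0481,0,0,0,0,0.01,0.0121,-0.0481,0,0,0,0,0.01,0.0121,-0.0481,0,0,0,0,0.01,0.0121,-0.0481,0,0,0,0,0.01,0.0121,-0.0481,0,0,0,0,0.01,0.0121,-0.0481,0,0,0,0,0.01,0.0121,-0.0481,0,0,0,0,0.01,0,0,0,0,0,0,0.01,0,0,0,0,0,0,0.01,0,0,0,0,0,0]

```text
time: 21.4
position: [0.4898, 0.1265, 0.1988]
ee_rot: [3.14, 0.073, -0.0]
ft_force: [-0.7, -0.8, -1.0]
opening: 0.0342
grip_force: 60.1
```

Run:
```python
from h import *
import pickle
w=grab('wrist'); pickle.dump(w,open('wG.pkl','wb')); p=status.get_state()['position']; print(p)
cv2.imwrite('pics/G.png',w['frame'][:,:,::-1])
```

```text
[0.48990836 0.12571571 0.19876872]
```

View pics/G.png

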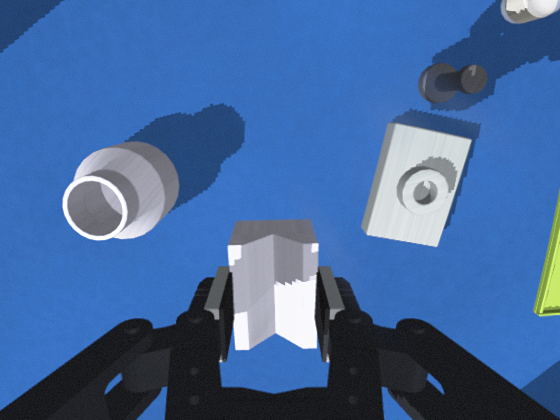

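View G shows the pot rim centred at (96,207) and the plate corners near (391,124), (471,138), (438,246), (363,234). The ring top is at (424,192), and the V-block is held groove-up with its top corners at (229,247), (319,247), (317,347), (236,349).

Run:
```python
from h import *
import pickle
w=pickle.load(open('wG.pkl','rb')); C=pickle.load(open('wC.pkl','rb')); p=status.get_state()['position']
print('pot',plane(w,[(96,207.5)],.095).round(4),tri(w,(96,207.5),C,(101.5,164.5)))
pl=plane(w,[(391,124),(471,138),(438,246),(363,234)],.025); d=pl[0]+pl[1]-pl[2]-pl[3]; print('plate',pl.mean(0).round(4),np.degrees(np.arctan2(d[1],d[0])))
print('ring',plane(w,[(424,192)],.043).round(4))
b=plane(w,[(229,247),(319,247),(317,347),(236,349)],p[2]+.0211); d=b[0]+b[1]-b[2]-b[3];print('block-tcp',(b.mean(0)-p).round(4),np.degrees(np.arctan2(d[1],d[0])),b.round(4).tolist())
for c,n in((w,'G'),(C,'C')):
    g=cv2.cvtColor(c['frame'],cv2.COLOR_RGB2GRAY); m=(g>215).astype(np.uint8); m[:,150:]=0
    for ct in cv2.findContours(m,0,2)[0]:
        if cv2.contourArea(ct)>300: print(n,cv2.fitEllipse(ct),cv2.contourArea(ct))
```

```text
pot [[0.4859 0.2644 0.095 ]] (array([0.48562821, 0.26549119, 0.09398304]), np.float64(0.0009704114597895871))
plate [ 0.4978 -0.0076  0.025 ] -6.899474776415876
ring [[ 0.498  -0.0079  0.043 ]]
block-tcp [-0.003   0.0014  0.0211] 3.917421864873641 [[0.5105, 0.1469, 0.2199], [0.5122, 0.1107, 0.2199], [0.4639, 0.1073, 0.2199], [0.4612, 0.1436, 0.2199]]
G ((98.40574645996094, 206.70001220703125), (60.54257583618164, 91.70835876464844), 129.50962829589844) 3434.5
C ((104.36133575439453, 165.76095581054688), (41.404842376708984, 63.79235076904297), 129.8386993408203) 1860.0
```

In the tool's units: 0.035 m is 0.0467, 0.03 m is 0.04.

Request:
jog_arm:
  steps: [0.01,0.0056,-0.0009,0.04,0,0,0,0.01,0,0,0.0467,0,0,0,0.01,0,0,0.0467,0,0,0,0.01,0,0,0.04,0,0,0,0.01,0,0,0.0267,0,0,0,0.01,0,0,0.02,0,0,0,0.01,0,0,0.0133,0,0,0,0.01,0,0,0,0,0,0,0.01,0,0,0,0,0,0,0.01,0,0,0,0,0,0]

```text
time: 22.28
position: [0.4951, 0.1277, 0.0247]
ee_rot: [-3.141, -0.072, -0.002]
ft_force: [-0.8, 0.2, -1.2]
opening: 0.0344
grip_force: 60.0
```

Run:
```python
from h import *
togo(.494,.1267,.013)
```

```text
d tool [-0.0012  0.001   0.0117] yaxis yaw deg -87.38
```

In the tool's units: 0.006 m is 0.008, 0.004 m is 0.0053.

Request:
jog_arm:
  steps: [0.01,-0.0016,0.0013,0.008,0,0,0,0.01,0,0,0.0053,0,0,0,0.01,0,0,0.0013,0,0,0,0.01,0,0,0,0,0,0,0.01,0,0,0,0,0,0]

```text
time: 22.7
position: [0.4932, 0.1271, 0.0127]
ee_rot: [-3.141, -0.074, -0.0]
ft_force: [0.4, -0.2, -1.5]
opening: 0.0345
grip_force: 60.0
```

Request:
jog_arm:
  steps: [0.01,0,0,0.0013,0,0,0,0.01,0,0,0,0,0,0,0.01,0,0,0,0,0,0]

```text
time: 22.95
position: [0.4932, 0.1271, 0.0117]
ee_rot: [-3.141, -0.074, -0.0]
ft_force: [-0.3, -0.8, -1.5]
opening: 0.0338
grip_force: 60.0
```

Request:
jog_arm:
  steps: [0.01,0,0,0.0013,0,0,0,0.01,0,0,0,0,0,0,0.01,0,0,0,0,0,0]

```text
time: 23.2
position: [0.4933, 0.1271, 0.011]
ee_rot: [-3.141, -0.074, -0.001]
ft_force: [-2.4, -0.3, 3.6]
opening: 0.0343
grip_force: 60.5
```

In the tool's units: -0.04 m is -0.0533, -0.03 m is -0.04.

Request:
jog_arm:
  steps: [0.06,0,0,-0.0007,0,0,0,0.06,0,0,0,0,0,0,0.06,0,0,0,0,0,0,0.06,0,0,-0.0133,0,0,0,0.06,0,0,-0.04,0,0,0,0.06,0,0,-0.0533,0,0,0,0.06,0,0,-0.0533,0,0,0,0.06,0,0,-0.0533,0,0,0,0.06,0,0,0,0,0,0,0.06,0,0,0,0,0,0]

```text
time: 24.03
position: [0.4946, 0.1274, 0.1744]
ee_rot: [-3.14, -0.073, -0.009]
ft_force: [0.1, -0.4, -0.5]
opening: 0.0598
grip_force: 0.0
```

Run:
```python
from h import *
import pickle
w=grab('wrist');t=grab('top'); s=grab('scene'); pickle.dump((w,t,s,status.get_state()['position']),open('H.pkl','wb'))
p=status.get_state()['position']
b=proj(w,[[.492,.127,.032]])[0]; print(b)
g=cv2.cvtColor(w['frame'],cv2.COLOR_RGB2HSV); m=((g[:,:,1]<80)&(g[:,:,2]>90)).astype(np.uint8)
for ct in cv2.findContours(m,0,2)[0]:
    if cv2.contourArea(ct)>1000: print(cv2.contourArea(ct),cv2.approxPolyDP(ct,4,True).reshape(-1,2).tolist())
```

```text
[276.04890931 201.53811285]
2511.5 [[255, 169], [255, 230], [296, 229], [293, 168]]
10168.0 [[160, 165], [132, 151], [81, 163], [49, 206], [47, 226], [53, 240], [84, 259], [139, 248], [172, 209], [172, 186]]
10505.5 [[399, 130], [368, 241], [376, 250], [448, 261], [485, 149]]
```

Request:
jog_arm:
  steps: [0.045,0.0111,0.0497,0,0,0,0,0.045,0.0111,0.0497,0,0,0,0,0.045,0.0111,0.0497,0,0,0,0,0.045,0.0111,0.0497,0,0,0,0,0.045,0.0111,0.0497,0,0,0,0,0.045,0.0111,0.0497,0,0,0,0,0.045,0.0111,0.0497,0,0,0,0,0.045,0.0111,0.0497,0,0,0,0,0.045,0.0111,0.0497,0,0,0,0,0.045,0.0111,0.0497,0,0,0,0,0.045,0.0111,0.0497,0,0,0,0,0.045,0.0111,0.0497,0,0,0,0,0.045,0,0,0,0,0,0,0.045,0,0,0,0,0,0,0.045,0,0,0,0,0,0]

```text
time: 25.43
position: [0.613, -0.3143, 0.1692]
ee_rot: [-3.138, -0.074, 0.004]
ft_force: [0.1, 0.2, 0.1]
opening: 0.0443
grip_force: 0.0
```

Run:
```python
from h import *
togo(.6128,-.3158,.015)
```

```text
d tool [1.000e-04 1.900e-03 1.542e-01] yaxis yaw deg -87.3
```

In the tool's units: 0.035 m is 0.0467, 0.03 m is 0.04.

Request:
jog_arm:
  steps: [0.045,0.0001,0.0025,0.04,0,0,0,0.045,0,0,0.0467,0,0,0,0.045,0,0,0.0467,0,0,0,0.045,0,0,0.04,0,0,0,0.045,0,0,0.02,0,0,0,0.045,0,0,0.0107,0,0,0,0.045,0,0,0.004,0,0,0,0.045,0,0,0,0,0,0,0.045,0,0,0,0,0,0]

```text
time: 26.18
position: [0.6148, -0.3169, 0.0166]
ee_rot: [3.14, 0.075, 0.003]
ft_force: [0.2, -0.1, 0.0]
opening: 0.0451
grip_force: 0.0
```

Run:
```python
from h import *
togo(.6128,-.3158,.011)
w=grab('wrist'); 
g=cv2.cvtColor(w['frame'],cv2.COLOR_RGB2HSV); m=((g[:,:,0]>10)&(g[:,:,0]<28)&(g[:,:,1]>120)).astype(np.uint8); m[:,:200]=0;m[:,380:]=0
p=status.get_state()['position']
for ct in cv2.findContours(m,0,2)[0]:
    if cv2.contourArea(ct)>100: print(cv2.contourArea(ct),cv2.boundingRect(ct))
cv2.imwrite('pics/fl.png',w['frame'][:,:,::-1]); print(proj(w,[[.6128,-.3158,.034],[.6128,-.3158,.009]]))
```

```text
d tool [-0.002  -0.0012  0.0056] yaxis yaw deg -87.27
2803.5 (245, 240, 57, 71)
[[274.16539323 294.21841616]
 [274.10770053 268.98099314]]
```

View pics/fl.png

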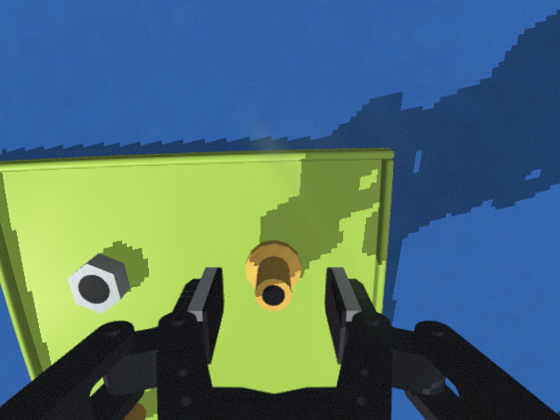

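The flanged bushing stands centred between the open pads: its top is at (274,294), and the pads' inner edges are at columns 223 and 327.

In the tool's units: 0.003 m is 0.004, -0.002 m is -0.0027.

Request:
jog_arm:
  steps: [0.045,-0.0027,-0.0016,0.004,0,0,0,0.045,0,0,0.0035,0,0,0,0.045,0,0,0,0,0,0,0.045,0,0,0,0,0,0]

```text
time: 26.57
position: [0.6116, -0.3163, 0.0097]
ee_rot: [3.141, 0.073, -0.0]
ft_force: [1.3, 0.6, -0.6]
opening: 0.0449
grip_force: 0.0
```

Request:
jog_arm:
  steps: [0.003,0,0,0,0,0,0,0.003,0,0,0,0,0,0,0.003,0,0,0,0,0,0,0.003,0,0,0,0,0,0,0.003,0,0,0,0,0,0,0.003,0,0,0,0,0,0]

```text
time: 27.07
position: [0.612, -0.3164, 0.0099]
ee_rot: [3.14, 0.073, 0.001]
ft_force: [-1.1, -1.1, 2.5]
opening: 0.013
grip_force: 58.5
```

Request:
jog_arm:
  steps: [0.003,0,0,-0.0133,0,0,0,0.003,0,0,-0.04,0,0,0,0.003,0,0,-0.0533,0,0,0,0.003,0,0,-0.0533,0,0,0,0.003,0,0,-0.0533,0,0,0,0.003,-0.0088,-0.0521,0,0,0,0,0.003,-0.0088,-0.0521,0,0,0,0,0.003,-0.0088,-0.0521,0,0,0,0,0.003,-0.0088,-0.0521,0,0,0,0,0.003,-0.0088,-0.0521,0,0,0,0,0.003,-0.0088,-0.0521,0,0,0,0,0.003,-0.0088,-0.0521,0,0,0,0,0.003,-0.0088,-0.0521,0,0,0,0,0.003,-0.0088,-0.0521,0,0,0,0,0.003,-0.0088,-0.0521,0,0,0,0,0.003,-0.0088,-0.0521,0,0,0,0,0.003,-0.0088,-0.0521,0,0,0,0,0.003,-0.0088,-0.0521,0,0,0,0,0.003,-0.0088,-0.0521,0,0,0,0,0.003,-0.0088,-0.0521,0,0,0,0]

```text
time: 28.73
position: [0.4846, 0.2667, 0.1703]
ee_rot: [3.141, 0.073, 0.001]
ft_force: [1.0, 0.0, -0.3]
opening: 0.0133
grip_force: 58.6
```

Request:
jog_arm:
  steps: [0.003,0,0,0,0,0,0,0.003,0,0,0,0,0,0,0.003,0,0,0,0,0,0]

```text
time: 28.98
position: [0.4853, 0.2647, 0.1698]
ee_rot: [3.14, 0.075, 0.0]
ft_force: [-0.2, 0.4, -0.2]
opening: 0.0133
grip_force: 58.7
```

Run:
```python
from h import *
togo(.485,.265,.105)
w=grab('wrist'); p=status.get_state()['position']
g=cv2.cvtColor(w['frame'],cv2.COLOR_RGB2HSV); m=((g[:,:,0]>10)&(g[:,:,0]<28)&(g[:,:,1]>120)).astype(np.uint8)
for ct in cv2.findContours(m,0,2)[0]:
    if cv2.contourArea(ct)>60: print(cv2.contourArea(ct),cv2.boundingRect(ct))
print(proj(w,[p+[.0008,0,.024],p+[.0008,0,-.006]]), proj(w,[[.4857,.265,.095]]))
gr=cv2.cvtColor(w['frame'],cv2.COLOR_RGB2GRAY); q=(gr>205).astype(np.uint8)
for ct in cv2.findContours(q,0,2)[0]:
    if cv2.contourArea(ct)>300: print('white',cv2.contourArea(ct),cv2.boundingRect(ct))
```

```text
d tool [-0.0003 -0.0004  0.0648] yaxis yaw deg -87.28
2431.0 (246, 240, 56, 73)
[[279.67595213 295.57997266]
 [278.71129631 264.56033212]] [[275.36234872 222.08904439]]
white 1440.5 (426, 169, 33, 59)
white 1035.5 (401, 167, 24, 62)
white 2152.5 (222, 158, 92, 93)
white 2315.5 (517, 134, 43, 121)
```

In the tool's units: 0.03 m is 0.04, 0.006 m is 0.008.

Request:
jog_arm:
  steps: [0.003,0,0,0.04,0,0,0,0.003,0,0,0.04,0,0,0,0.003,0,0,0.008,0,0,0,0.003,0,0,0.0053,0,0,0,0.003,0,0,0,0,0,0,0.003,0,0,0,0,0,0]

```text
time: 29.53
position: [0.4863, 0.2649, 0.1008]
ee_rot: [-3.14, -0.072, -0.002]
ft_force: [-0.9, 0.1, 0.6]
opening: 0.0132
grip_force: 58.7
```

Request:
jog_arm:
  steps: [0.003,0,0,0.004,0,0,0,0.003,0,0,0.0027,0,0,0,0.003,0,0,0,0,0,0,0.003,0,0,0,0,0,0]

```text
time: 29.87
position: [0.4856, 0.2651, 0.0949]
ee_rot: [-3.141, -0.074, -0.001]
ft_force: [0.2, 0.7, -0.2]
opening: 0.0132
grip_force: 58.7
```

In the tool's units: -0.03 m is -0.04, -0.02 m is -0.0267.

Request:
jog_arm:
  steps: [0.04,0,0,0,0,0,0,0.04,0,0,0,0,0,0,0.04,0,0,0,0,0,0,0.04,0,0,0,0,0,0,0.045,0,0,-0.0267,0,0,0,0.045,0,0,-0.04,0,0,0,0.045,0,0,-0.04,0,0,0,0.045,0,0,0,0,0,0,0.045,0,0,0,0,0,0]

```text
time: 30.62
position: [0.4864, 0.2656, 0.1763]
ee_rot: [-3.139, -0.073, -0.005]
ft_force: [-0.5, -0.4, -0.6]
opening: 0.045
grip_force: 0.0
```

Run:
```python
from h import *
w=grab('wrist'); t=grab('top')
def brass(c,lab):
    g=cv2.cvtColor(c['frame'],cv2.COLOR_RGB2HSV); m=((g[:,:,0]>8)&(g[:,:,0]<28)&(g[:,:,1]>100)&(g[:,:,2]>40)).astype(np.uint8)
    for ct in cv2.findContours(m,0,2)[0]:
        if cv2.contourArea(ct)>8: print(lab,cv2.contourArea(ct),cv2.boundingRect(ct))
brass(w,'wrist'); brass(t,'top')
print(proj(w,[[.4857,.265,.095],[.4857,.265,.02]]),proj(t,[[.4857,.265,.01]]))
togo(.5096,-.2335,.17)
```

```text
wrist 143.0 (261, 192, 27, 15)
top 8.5 (141, 224, 3, 12)
top 63.0 (380, 216, 12, 8)
top 108.0 (418, 76, 13, 13)
top 113.5 (354, 68, 13, 13)
top 109.0 (447, 54, 13, 12)
top 112.5 (389, 46, 13, 13)
[[276.91081555 220.97783408]
 [276.38813122 195.10986723]] [[142.91489361 230.21917695]]
d tool [0.0012 0.4987 0.0043] yaxis yaw deg -87.33
```

The flanged bushing shows at wrist (274,199), where the pot floor projects, so it is in the pot.

Request:
jog_arm:
  steps: [0.045,0.0001,0.0512,0,0,0,0,0.045,0.0001,0.0512,0,0,0,0,0.045,0.0001,0.0512,0,0,0,0,0.045,0.0001,0.0512,0,0,0,0,0.045,0.0001,0.0512,0,0,0,0,0.045,0.0001,0.0512,0,0,0,0,0.045,0.0001,0.0512,0,0,0,0,0.045,0.0001,0.0512,0,0,0,0,0.045,0.0001,0.0512,0,0,0,0,0.045,0.0001,0.0512,0,0,0,0,0.045,0.0001,0.0512,0,0,0,0,0.045,0.0001,0.0512,0,0,0,0,0.045,0.0001,0.0512,0,0,0,0,0.045,0,0,0.04,0,0,0,0.045,0,0,0.04,0,0,0,0.045,0,0,0.04,0,0,0,0.045,0,0,0,0,0,0,0.045,0,0,0,0,0,0]

```text
time: 32.22
position: [0.5085, -0.2328, 0.0828]
ee_rot: [-3.138, -0.074, 0.008]
ft_force: [0.3, 0.2, 0.6]
opening: 0.045
grip_force: 0.0
```

Run:
```python
from h import *
togo(.5096,-.2335,.0105)
w=grab('wrist')
g=cv2.cvtColor(w['frame'],cv2.COLOR_RGB2HSV); m=((g[:,:,0]>8)&(g[:,:,0]<28)&(g[:,:,1]>100)&(g[:,:,2]>40)).astype(np.uint8)
for ct in cv2.findContours(m,0,2)[0]:
    if cv2.contourArea(ct)>100: print(cv2.contourArea(ct),cv2.boundingRect(ct))
print(proj(w,[[.5096,-.2335,.034],[.5096,-.2335,.004]]))
```

```text
d tool [0.0014 0.0009 0.0722] yaxis yaw deg -87.3
885.0 (263, 208, 29, 40)
[[277.52073668 234.19641478]
 [277.21850789 218.79542706]]
```

In the tool's units: 0.03 m is 0.04, 0.025 m is 0.0333.

Request:
jog_arm:
  steps: [0.045,0.0019,0.0012,0.04,0,0,0,0.045,0,0,0.0333,0,0,0,0.045,0,0,0.016,0,0,0,0.045,0,0,0.0067,0,0,0,0.045,0,0,0,0,0,0,0.045,0,0,0,0,0,0]

```text
time: 32.77
position: [0.5127, -0.2346, 0.0141]
ee_rot: [3.14, 0.074, 0.003]
ft_force: [-1.0, 0.7, -0.2]
opening: 0.045
grip_force: 0.0
```

Request:
jog_arm:
  steps: [0.045,0,0,0.0013,0,0,0,0.045,0,0,0,0,0,0,0.003,0,0,0,0,0,0,0.003,0,0,0,0,0,0,0.003,0,0,0,0,0,0,0.003,0,0,0,0,0,0,0.003,0,0,0,0,0,0,0.003,0,0,0,0,0,0]

```text
time: 33.43
position: [0.5119, -0.2345, 0.0123]
ee_rot: [3.14, 0.073, 0.001]
ft_force: [0.2, 0.6, 6.4]
opening: 0.014
grip_force: 58.5
```

In the tool's units: -0.04 m is -0.0533, -0.0385 m is -0.0513.

Request:
jog_arm:
  steps: [0.003,0,0,-0.0133,0,0,0,0.003,0,0,-0.04,0,0,0,0.003,0,0,-0.0533,0,0,0,0.003,0,0,-0.0533,0,0,0,0.003,0,0,-0.0533,0,0,0,0.003,0,-0.0513,0,0,0,0,0.003,0,-0.0513,0,0,0,0,0.003,0,-0.0513,0,0,0,0,0.003,0,-0.0513,0,0,0,0,0.003,0,-0.0513,0,0,0,0,0.003,0,-0.0513,0,0,0,0,0.003,0,-0.0513,0,0,0,0,0.003,0,-0.0513,0,0,0,0,0.003,0,-0.0513,0,0,0,0,0.003,0,-0.0513,0,0,0,0,0.003,0,-0.0513,0,0,0,0,0.003,0,-0.0513,0,0,0,0,0.003,0,-0.0513,0,0,0,0,0.003,0,0,0,0,0,0,0.003,0,0,0,0,0,0]

```text
time: 35.1
position: [0.4869, 0.2685, 0.172]
ee_rot: [-3.139, -0.082, 0.0]
ft_force: [-0.4, -1.0, -0.5]
opening: 0.0139
grip_force: 58.7
```

Run:
```python
from h import *
togo(.488,.265,.1)
w=grab('wrist'); p=status.get_state()['position']
g=cv2.cvtColor(w['frame'],cv2.COLOR_RGB2HSV); m=((g[:,:,0]>8)&(g[:,:,0]<28)&(g[:,:,1]>100)&(g[:,:,2]>40)).astype(np.uint8)
for ct in cv2.findContours(m,0,2)[0]:
    if cv2.contourArea(ct)>60: print(cv2.contourArea(ct),cv2.boundingRect(ct))
print(proj(w,[p+[-.0023,0,.022],p+[-.0023,0,-.008]]).round(1))
```

```text
d tool [0.0009 0.0036 0.072 ] yaxis yaw deg -87.01
1862.5 (257, 256, 35, 62)
123.5 (265, 194, 26, 14)
[[282.9 299.1]
 [281.5 268. ]]
```

In the tool's units: 0.03 m is 0.04, 0.008 m is 0.0107.

Request:
jog_arm:
  steps: [0.003,0.0012,0.0048,0.04,0,0,0,0.003,0,0,0.04,0,0,0,0.003,0,0,0.0107,0,0,0,0.003,0,0,0.004,0,0,0,0.003,0,0,0,0,0,0,0.003,0,0,0,0,0,0,0.003,0,0,0,0,0,0]

```text
time: 35.73
position: [0.4901, 0.2623, 0.1021]
ee_rot: [-3.14, -0.073, -0.003]
ft_force: [0.0, -0.3, -0.3]
opening: 0.0142
grip_force: 58.8
```

Request:
jog_arm:
  steps: [0.003,0,0,0.0053,0,0,0,0.003,0,0,0.0013,0,0,0,0.003,0,0,0,0,0,0,0.003,0,0,0,0,0,0]

```text
time: 36.07
position: [0.4892, 0.262, 0.0957]
ee_rot: [-3.141, -0.074, -0.0]
ft_force: [-0.5, -0.5, -0.3]
opening: 0.014
grip_force: 58.8
```

In the tool's units: -0.03 m is -0.04, -0.003 m is -0.004.

Request:
jog_arm:
  steps: [0.003,-0.0013,-0.004,0,0,0,0,0.003,0,0,0,0,0,0,0.003,0,0,0,0,0,0,0.04,0,0,0,0,0,0,0.04,0,0,0,0,0,0,0.04,0,0,0,0,0,0,0.04,0,0,0,0,0,0,0.045,0,0,-0.0267,0,0,0,0.045,0,0,-0.04,0,0,0,0.045,0,0,-0.04,0,0,0,0.045,0,0,-0.04,0,0,0,0.045,0,0,0,0,0,0,0.045,0,0,0,0,0,0]

```text
time: 37.15
position: [0.4889, 0.2655, 0.2074]
ee_rot: [-3.139, -0.073, -0.006]
ft_force: [1.2, -0.3, -0.9]
opening: 0.0449
grip_force: 0.0
```

Run:
```python
from h import *
import pickle
w=grab('wrist'); t=grab('top'); s=grab('scene'); pickle.dump((w,t,s),open('Z.pkl','wb'))
for c,l in((w,'wrist'),(t,'top')):
    g=cv2.cvtColor(c['frame'],cv2.COLOR_RGB2HSV); m=((g[:,:,0]>8)&(g[:,:,0]<28)&(g[:,:,1]>100)&(g[:,:,2]>40)).astype(np.uint8)
    for ct in cv2.findContours(m,0,2)[0]:
        if cv2.contourArea(ct)>8: print(l,cv2.contourArea(ct),cv2.boundingRect(ct))
print(proj(w,[[.4857,.265,.095],[.4857,.265,.02]]))
t0=pickle.load(open('top0.pkl','rb'))
# bystanders unchanged: diff top patches
for n,(x,y) in {'nut':(382,176),'oil':(317,140),'loupe':(232,136)}.items():
    a=t0['frame'][y-14:y+14,x-14:x+14].astype(int);b=t['frame'][y-14:y+14,x-14:x+14].astype(int);print(n,np.abs(a-b).max(2).__gt__(60).sum())
# V-block: world contour in wrist view
g=cv2.cvtColor(w['frame'],cv2.COLOR_RGB2HSV); m=((g[:,:,1]<80)&(g[:,:,2]>90)).astype(np.uint8)
for ct in cv2.findContours(m,0,2)[0]:
    if cv2.contourArea(ct)>800: print(cv2.contourArea(ct),cv2.boundingRect(ct),cv2.approxPolyDP(ct,4,True).reshape(-1,2).tolist())
print('vb expected',proj(w,[[.492+a*.025,.127+b*.018,.032] for a,b in((1,1),(1,-1),(-1,-1),(-1,1))]).round(0).tolist())
```

```text
wrist 386.5 (261, 187, 25, 25)
top 48.0 (134, 224, 10, 12)
top 107.0 (418, 77, 13, 12)
top 113.5 (354, 68, 13, 13)
top 109.0 (447, 54, 13, 12)
top 106.0 (389, 46, 12, 13)
[[276.28876634 211.80196532]
 [275.93801559 190.07283686]]
nut 0
oil 3
loupe 0
2475.5 (389, 163, 51, 58) [[439, 168], [392, 164], [389, 211], [399, 220], [433, 219]]
6839.5 (229, 147, 94, 98) [[267, 147], [249, 156], [237, 171], [230, 208], [250, 235], [283, 243], [313, 223], [321, 188], [298, 153]]
6486.0 (484, 132, 76, 116) [[516, 132], [484, 230], [499, 238], [554, 247], [559, 237], [559, 140]]
vb expected [[405.0, 166.0], [442.0, 169.0], [433.0, 219.0], [398.0, 217.0]]
```

```bash
python3 -c "
from cell import env, camrig, status, job
print(job.hand_in())"
```

```text
the job is handed in; nothing more can be done
None
```

The job is handed in at about 37 s of robot time: ring on the plate's middle, punch upright about 26–28 mm clear of its far edge, V-block groove up midway to the pot, flanged then plain bushing in the pot, and the nut, oil bottle and loupe unmoved in the final camera check; no verdict came back.

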